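Snug up the coaster caddy with its removable crank

TASK

Take the loose crank from its black rubber mat, fit it fully down onto the square shaft of the coaster caddy and turn it clockwise (seen from above) until the sprung pad presses the standing coasters snugly together against the end wall, without jamming it hard. Then lift the crank off and stand it back upright on the middle of its mat, leaving the cup, the shot glass and the jigger where they are.

Things in the scene. Friction and masses are not known exactly. Their poses are not given: they have to be found in the camera images.
- caddy: Dark wood coaster caddy, 110 x 206 mm, fixed to the worktop. Origin: on the worktop directly under the shaft axis; y runs along it, the coasters stand towards -y. A grey gear housing (70 x 76 mm, top at 50 mm) carries the upright square shaft; between it and the end wall (80 mm high) runs a stop (59 mm high) between side rails (34 mm). The standing coasters reach 98 mm up.
- shaft_foot (a point): Point on the shaft axis at the top of the grey housing, 50 mm above the worktop; the bottom of a fully fitted crank rests there.
- shaft_tip (a point): Top of the square steel shaft, on its axis, 22 mm above the housing. The shaft is 12 x 12 mm (the topmost 5 mm taper to 6 mm); the x and y axes here are square to its flat sides and turn with it.
- shaft (a joint): Turn of the shaft in rad, growing clockwise seen from above (0 = its sides parallel to the caddy's). 1 rad moves the stop 6 mm towards the coasters. Stiff (0.16 N m, about 2.5 N at the crank's knob), it stays where it is left. It starts anywhere from 0 to 5.
- stop (a joint): Travel of the aluminium stop towards the end wall in m; always 0.006 x the shaft's turn. At 0, the unpressed pad's face is 88 mm from the end wall; the three coasters fill 30 mm of that, so the pad first presses them all together at about 0.058.
- pad (a joint): How far the sprung, rubber-faced pad on the front of the stop is pressed back into it, in m: 0 = fully out, 0.010 = bottomed; 2.5 N per mm. At about 0.001 to 0.009 the coasters are snug. Winding on after it has bottomed jams it hard.
- pad_face (a point): Centre of the pad's rubber face, 34 mm above the worktop.
- wall_face (a point): Point on the inner face of the fixed end wall, 40 mm above the worktop.
- coaster_1: Square cork coaster with a thin dark core, 90 x 90 mm and 10 mm thick, 80 g, standing on edge in the caddy next to the end wall. Origin: middle of its lower edge, 8 mm above the worktop; z points up, y across its thickness.
- coaster_2: Like coaster_1, the middle one.
- coaster_3: Like coaster_1, the one nearest the pad.
- crank: Loose steel crank, 240 g. Origin: centre of its underside; z up, x along the arm to the knob. Hub 32 x 32 x 36 mm with a square socket open below (14 x 14 mm, sides along x and y, 24 mm deep): it fits the shaft in any of four ways. A round knurled grip stud, 22 mm thick, stands on the hub's axis from 36 to 74 mm up. The arm is 14 mm wide, 25 to 35 mm up. It starts standing on its mat at any yaw.
- crank_mouth (a point): Centre of the crank's underside, the mouth of the socket.
- crank_knob_mid (a point): Middle of the black knob, 65 mm from the hub axis along the crank's x and 61 mm above its underside. The knob is 19 mm thick, from 38 to 83 mm above the underside, and spins freely about its own upright axis.
- mat: Round black rubber mat, 100 mm across and 4 mm thick, fixed; origin at the centre of its underside on the worktop.
- espresso_cup: White espresso cup, bystander, 58 x 87 x 56 mm, origin at the centre of its underside.
- shot_glass: Clear shot glass, bystander, 48 mm across, 61 mm high, origin at the centre of its underside.
- jigger: Steel double jigger, bystander, 47 mm across, 94 mm high, origin at the centre of its underside.
Things that resemble listed ones, but are neither listed nor needed, are in the scene too. What is meant by the mat is not green or pink, and is the smaller of those in its own colour.

How it is judged (in metres and radians):
On the way, in this order (a step that is already met when the one before it is completed fails the run):
1. the crank sits fully down on the square shaft, upright (horizontal distance between crank_mouth and shaft_foot below 0.004 m and z of crank_mouth in the frame of shaft_foot below 0.004 m and angle between crank's own z axis and vertical below 0.08 rad), for 0.2 s.
2. with the crank still on the shaft, the pad has been wound in until it is pressed back at least 1 mm by the coasters (value of joint pad above 0.001 m and horizontal distance between crank_mouth and shaft_foot below 0.006 m and z of crank_mouth in the frame of shaft_foot below 0.012 m), for 0.2 s.
At the end, for the whole second after the job is handed in: The three coasters stand upright (within 7 degrees) packed in the caddy against the end wall (each within 8 mm of its packed place) with the sprung pad pressed back at least 1 mm, and the crank stands upright and at rest on its mat, its hub axis within 25 mm of the mat's centre (value of joint pad above 0.001 m and horizontal distance between crank and mat below 0.025 m and height (world z) of crank below 0.008 m and angle between crank's own z axis and vertical below 0.1 rad and linear speed of crank below 0.02 m/s and angle between each of coaster_1, coaster_2, coaster_3's own z axis and vertical below 0.12 rad and y of coaster_1 in the frame of caddy below -0.145 m and y of coaster_2 in the frame of caddy below -0.134 m and y of coaster_3 in the frame of caddy below -0.123 m); the robot touches nothing.
It fails at once if the pad is jammed against the coasters with more than 60 N (contact force between pad and anything else above 60 N).
It fails at once if the espresso cup is moved more than 20 mm (distance of espresso_cup from where it was at the start of the episode above 0.02 m).
It fails at once if the shot glass is moved more than 20 mm (distance of shot_glass from where it was at the start of the episode above 0.02 m).
It fails at once if the jigger is moved more than 20 mm (distance of jigger from where it was at the start of the episode above 0.02 m).
It also fails if it takes over 67 s, if anything falls off the work surface, if the arm or the gripper's body presses on something with over 40 N, if the wrist force passes 120 N, or if a joint passes its speed limit or range.

ROBOT

A 7-joint arm with a two-finger parallel gripper is mounted at the origin on a cart in front of the work surface, level with it; the furniture and walls round the work are solid. World frame = base frame: x ahead of the robot, y to its left, z up, the work surface at z = 0. Lengths are in mm, angles in rad, forces in N, time in s.
With the tool pointing down it reaches from about 400 to 925 mm from the base axis. Payload 5.6 kg.
Tool frame: the origin (TCP) lies at the very end of the fingers, on their centre line; the grasp point (between the pads) lies 19 mm behind it (ctrl.tcp_to_grasp is the distance from the TCP to the grasp point, in mm); z points along the fingers, y is the line along which they close (so a half turn about z gives the same grasp; the last joint's range is limited). The gripper opens to 85 mm and grips with 20 to 120 N. Pads are 22 mm wide; open, the fingers measure 114 mm over their backs; the gripper's body (76 mm by 85 mm) begins 54 mm behind the grasp point. The pads swing forward as they close: fully open they stand 13 mm farther back than shut.
Start: joints at [-1.147, 0.468, -0.012, 1.603, 0.006, 1.071, -0.056], TCP at [292.559, 580.446, 231.29] pointing down, gripper open.
Joint ranges: [-2.53, 2.53], [-0.31, 2.02], [-1.57, 1.55], [0.28, 2.44], [-1.29, 4.43], [0.15, 1.84], [-2.92, 2.92]. Speed limits (rad/s): [2.57, 2.57, 3.14, 3.14, 3.14, 3.14, 3.14].

INTERFACE

Orientations are given as a 3x3 rotation matrix whose columns are the frame's x, y, z axes.
In Python, from rig import ctrl, eyes, job gives the robot as it stands. The module is installed in compiled form; this text tells all that it offers.
- The arm moves only by the tool carry_out, never from a script. Its arguments are lists of equal length, an entry for each row: "translation": the shift along the world's x, y, z scaled (see below), a list of three; "dr": the turn, a rotation vector about the world's x, y, z scaled (see below), a list of three; "hand": the gripper's target within -1 to 1 (fully open at 1, half-way at 0, shut at -1). In form: {"translation": [[tx, ty, tz], ...], "dr": [[wx, wy, wz], ...], "hand": [hand, ...]}. A call has 1 to 10 rows; each row shifts and turns the commanded pose from where the row before left it; what a row does not reach is not made up. The controller multiplies each number of a shift by 250 mm and each number of a turn by 60 degrees. A row lasts 1/8 s, in which the tool goes at most 62.5 mm and 10.7 degrees, less where a joint would pass 70% of its speed; a pose out of reach is approached as far as the arm can. A call with a number of a shift or a turn outside -1 to 1 is refused whole. A call with a gripper value outside its range is refused whole. The fingers move at their own pace and stop on an object; "newtons" is the grip in N (left out, the last holds). Time passes only in rows, so rows that do not move let the fingers close. It gives the time, the measured TCP pose, the force, the opening and the grip force at its end, in the units of the state.
- ctrl.observe(): the state, without advancing time (a new reading comes with each control period).
- eyes.get_image(name): name is "scene" or "side" or "wrist"; returns a dict with "frame" (420x560x3 uint8, red, green, blue), "mtx" (3x3 intrinsics, pixels), "R" (3x3) and "t" (3): a world point X has camera coordinates R X + t. Camera axes: x right, y down, z forward; pixel columns grow to the right and rows downward; lengths in mm; the calibration is good to about 2 mm. A picture is of the moment at which its call begins. There is no depth.
- job.finish_job(): hands the job in; it is judged then, once.
The state is a dict: "time_s": time; "q": joint angles; "joint_velocities": joint speeds; "tau": joint torques, N m; "eef_pos": TCP position; "ee_rot": TCP orientation; "wrist_force": force on the tool from outside, world axes, zero at the start; "wrist_torque": the same for the moment, N m; "opening": finger opening in mm; "finger_force": force on a finger pad.
Only numpy, scipy, OpenCV 4.12 (cv2) and the standard library are available. Lean on these libraries where they do the work, as an engineer would, in place of code of your own. Each camera call takes 0.05 s, during which the arm holds its last target. There are 200 camera calls.

## Working session

There is one attempt and no reset: what is moved stays moved. The work goes in short steps, Python scripts to look and compute and a tool call to move; the robot and the scene stay as the last step left them, time stands still between calls to the robot, and variables do not carry over. Pictures are saved under pics/ and viewed, at most 10 in all, crops included, and the job is handed in when it is done.

Besides the shell and the picture viewer there is one more tool, called as a command line: name --argument value ..., lists and objects as JSON in quotes. carry_out: Moves the arm, as the interface text tells. Shifts and turns lie within -1 to 1; 1 stands for 250 mm of shift or 60 degrees of turn. Its arguments: {"type":"object","properties":{"translation":{"type":"array"},"dr":{"type":"array"},"hand":{"type":"array"},"newtons":{"type":"number"}},"required":["translation","dr","hand"]}

```bash
mkdir -p pics; cat > h.py <<'E'
import numpy as np,cv2,json
from rig import ctrl,eyes,job
def snap(n,tag):
    d=eyes.get_image(n); cv2.imwrite(f'pics/{tag}.png',d['frame'][:,:,::-1])
    np.savez(f'pics/{tag}.npz',**{k:np.array(d[k]) for k in('frame','mtx','R','t')}); return d
def load(tag): return np.load(f'pics/{tag}.npz')
def ray(d,p):
    v=np.linalg.inv(d['mtx'])@np.array([p[0],p[1],1.]); R=np.array(d['R']); return -R.T@np.array(d['t']).ravel(), R.T@v
def atz(d,p,z):
    c,v=ray(d,p); return c+v*(z-c[2])/v[2]
def tri(*dp):
    A=np.zeros((3,3));b=np.zeros(3);
    for d,p in dp:
        c,v=ray(d,p); v=v/np.linalg.norm(v);P=np.eye(3)-np.outer(v,v);A+=P;b+=P@c
    x=np.linalg.solve(A,b); return x,[np.linalg.norm(np.cross(x-ray(d,p)[0],ray(d,p)[1]/np.linalg.norm(ray(d,p)[1]))) for d,p in dp]
def proj(d,X):
    x=d['mtx']@(np.array(d['R'])@np.array(X,float)+np.array(d['t']).ravel()); return x[:2]/x[2]
E
python3 - <<'E'
from h import *
a=snap('scene','s0');b=snap('side','d0');
for d in(a,b): print(ray(d,(280,210)))
im=np.vstack([a['frame'],b['frame']])[:,:,::-1]
cv2.imwrite('pics/both.png',cv2.resize(np.hstack([a['frame'],b['frame']])[:,:,::-1],(800,300)))
print(ctrl.observe())
E
```

```text
(array([-164.57030974, -211.3635403 ,  773.21030724]), array([ 0.61285692,  0.45321681, -0.6473363 ]))
(array([-532.88448091,  -68.01676365,  915.96049311]), array([ 0.75547246,  0.2588855 , -0.6018789 ]))
{'time_s': 0.1, 'q': array([-1.14700522,  0.46833656, -0.0116322 ,  1.60354588,  0.00599131,
        1.07139496, -0.05632292]), 'joint_velocities': array([-0.00102804, -0.0026156 , -0.00090905, -0.00122281, -0.00020846,
       -0.00011144, -0.001298  ]), 'tau': array([ 9.41934486e-04, -5.33522737e+01,  2.12293683e-02, -2.51966804e+01,
        1.14933233e-02,  4.36500573e-03,  4.85578767e-05]), 'eef_pos': array([292.32560602, 579.98326431, 230.39685911]), 'ee_rot': array([[-8.92987631e-01,  4.50080729e-01, -6.54701388e-04],
       [ 4.50081194e-01,  8.92986352e-01, -1.51449597e-03],
       [-9.70060469e-05, -1.64709495e-03, -9.99998639e-01]]), 'wrist_force': array([-0.17417026, -0.3360433 ,  0.35266553]), 'wrist_torque': array([ 0.02674621,  0.03793713, -0.00486353]), 'finger_force': 0.0, 'opening': 85.8709060534229}
```

View pics/s0.png

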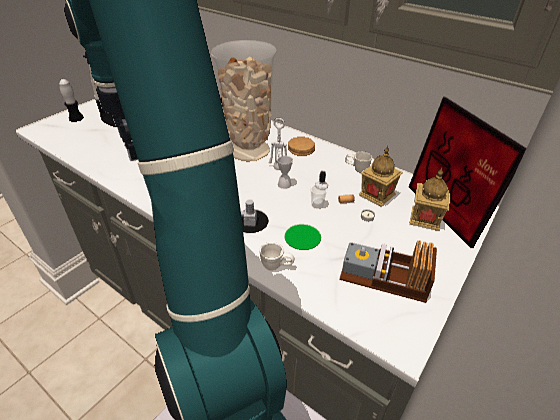

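View pics/d0.png

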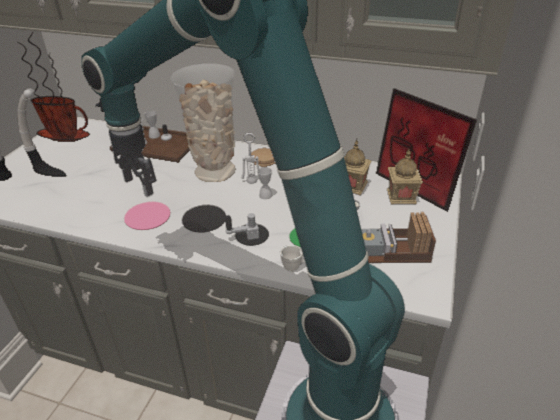

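Scene: crank on a black mat at about (252,215), caddy shaft (362,253), cup (272,257). Side: black mats at (204,218), empty and larger, and (252,234) with the crank; pink mat (148,215), green mat (303,237).

```bash
python3 - <<'E'
from h import *
a=load('s0');b=load('d0')
print('gripstud top',tri((a,(250,203)),(b,(251,218))))
print('mat b',atz(b,(236,235),4),atz(b,(269,235),4),atz(b,(252,244),4)); print('other',atz(b,(182,218),4),atz(b,(227,218),4))
print('mat edges a right',atz(a,(269,220),4))
print('shaft@60',atz(a,(362,253),60)); print('coast top', [atz(a,p,98) for p in((416,243),(434,243),(430,270))])
print('housing top',[atz(a,p,50) for p in((349,243),(380,246),(375,277),(341,272))])
def crop(d,x0,y0,x1,y1,s):return cv2.resize(d['frame'][y0:y1,x0:x1,::-1],None,fx=s,fy=s,interpolation=2)
A=crop(a,220,180,450,310,3.4);B=crop(b,170,180,450,290,2.8)
B=cv2.resize(B,(A.shape[1],int(B.shape[0]*A.shape[1]/B.shape[1])));o=np.vstack([A[:440],B[:]]);o=cv2.resize(o,(650,int(o.shape[0]*650/o.shape[1])));print(o.shape,A.shape,B.shape);cv2.imwrite('pics/c.png',o[:600])
E
```

```text
gripstud top (array([477.64007794, 365.77095977,  64.75338064]), [np.float64(1.288805733686563), np.float64(1.288805733686599)])
mat b [460.04161543 408.54930577   4.        ] [488.33437652 317.07215293   4.        ] [436.6440778  350.01173696   4.        ]
other [486.06767864 596.4888923    4.        ] [526.41728948 465.28674356   4.        ]
mat edges a right [509.63863192 325.31083666   4.        ]
shaft@60 [504.85152339  35.85356361  60.        ]
coast top [array([575.93251894, -61.93745676,  98.        ]), array([602.01961788, -95.39186256,  98.        ]), array([ 515.3220043 , -119.70971907,   98.        ])]
housing top [array([524.86177715,  81.68699966,  50.        ]), array([563.18291045,  15.42701017,  50.        ]), array([465.0217027 , -20.91878864,  50.        ]), array([429.97266493,  48.68325004,  50.        ])]
(620, 650, 3) (442, 782, 3) (307, 782, 3)
```

View pics/c.png

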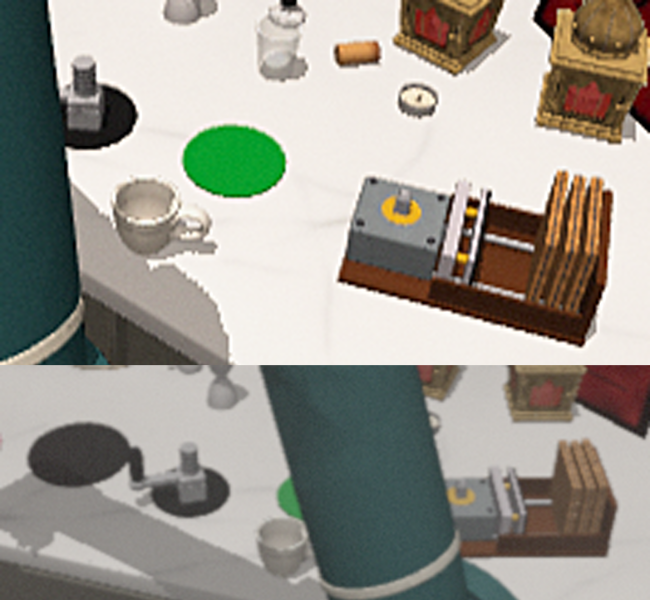

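Choice: the crank stands on the smaller black mat (about 96 mm across by measurement, the other about 137 mm). I'm going above it for a close look.

carry_out --translation '[[0.12,-0.14,0.02],[0.12,-0.14,0.02],[0.12,-0.14,0.02],[0.12,-0.14,0.02],[0.12,-0.14,0.02],[0.12,-0.14,0.02],[0,0,0],[0,0,0]]' --dr '[[0,0,0],[0,0,0],[0,0,0],[0,0,0],[0,0,0],[0,0,0],[0,0,0],[0,0,0]]' --hand '[1,1,1,1,1,1,1,1]' --newtons 60

```text
time_s: 1.1
eef_pos: [471.9, 370.8, 260.9]
ee_rot: [[-0.893, 0.45, -0.001], [0.45, 0.893, 0.0], [0.001, -0.0, -1.0]]
wrist_force: [-0.5, 0.8, 0.1]
opening: 84.9
finger_force: 0.0
```

```bash
python3 - <<'E'
from h import *
w=snap('wrist','w1');a=snap('scene','s1');print(ray(w,(280,210)))
cv2.imwrite('pics/v1.png',np.vstack([w['frame'],cv2.resize(a['frame'][190:310,330:450],(560,560))[0:0]])[:,:,::-1])
c=cv2.resize(a['frame'][225:305,330:446],(560,386),interpolation=2)
o=np.vstack([w['frame'],c]);cv2.imwrite('pics/v1.png',cv2.resize(o,(389,560))[:,:,::-1])
E
```

```text
(array([400.61586752, 407.51305906, 403.61092761]), array([ 0.26861513, -0.14873784, -0.95180587]))
```

View pics/w1.png

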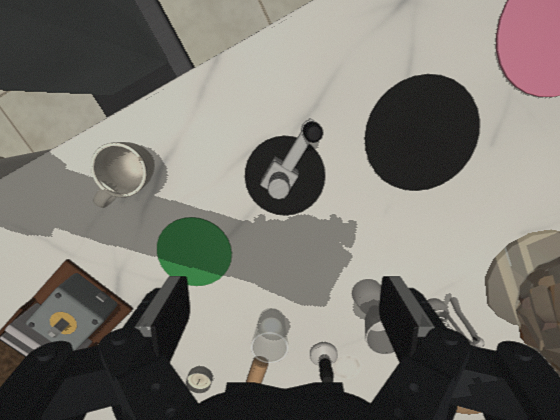

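Wrist view: mat centre about (285,175), stud top (279,183), knob top (314,130), cup (119,167), shaft (63,322). The larger black mat lies at (421,131).

```bash
python3 - <<'E'
from h import *
w=load('w1');a=load('s1')
f=w['frame'][125:225,235:370];m=(f.max(2)<45).astype(np.uint8)
ys,xs=np.nonzero(m);print('mat bbox',xs.min()+235,xs.max()+235,ys.min()+125,ys.max()+125)
print('mat L/R/B',[atz(w,p,4).round(1) for p in((245,175),(325,175),(285,215),(285,135))])
print('mat ctr',atz(w,(285,175),4))
s=atz(w,(279,183),78);k=atz(w,(314,130),87);print('stud',s,'knob',k,np.linalg.norm((k-s)[:2]),np.degrees(np.arctan2(*(k-s)[1::-1])))
print('tri stud',tri((w,(279,183)),(load('d0'),(251,217.5)),(load('s0'),(250,202.5))))
print('arm yaw w', [atz(w,p,39) for p in((262,190),(296,170))])
print('shaft w',atz(w,(63,322),72),atz(w,(63,325),60))
print('tri shaft',tri((w,(63,322)),(load('s0'),(362.5,249))))
cv2.imwrite('pics/v2.png',np.hstack([cv2.resize(f,(540,400),interpolation=2),cv2.resize(w['frame'][280:360,20:73+0],(260,400),interpolation=2)])[:,:,::-1])
E
```

```text
mat bbox 245 369 125 214
mat L/R/B [array([454.1, 327.2,   4. ]), array([498. , 414.6,   4. ]), array([522.2, 347.7,   4. ]), array([433.3, 392.3,   4. ])]
mat ctr [476.06305783 370.89113179   4.        ]
stud [466.67035252 368.63350417  78.        ] knob [434.58809473 421.58762389  87.        ] 61.9145383519458 121.20958014083749
tri stud (array([471.72267252, 364.51740279,  70.1290639 ]), [np.float64(4.574289903314532), np.float64(1.604083106812574), np.float64(3.571510302351792)])
arm yaw w [array([473.15506524, 343.11281812,  39.        ]), array([469.90884622, 387.53551698,  39.        ])]
shaft w [502.86839147  63.83352702  72.        ] [510.04899224  48.62576489  60.        ]
tri shaft (array([512.69296219,  43.09848631,  57.25907957]), [np.float64(5.761582346831928), np.float64(5.761582346831925)])
```

View pics/v2.png

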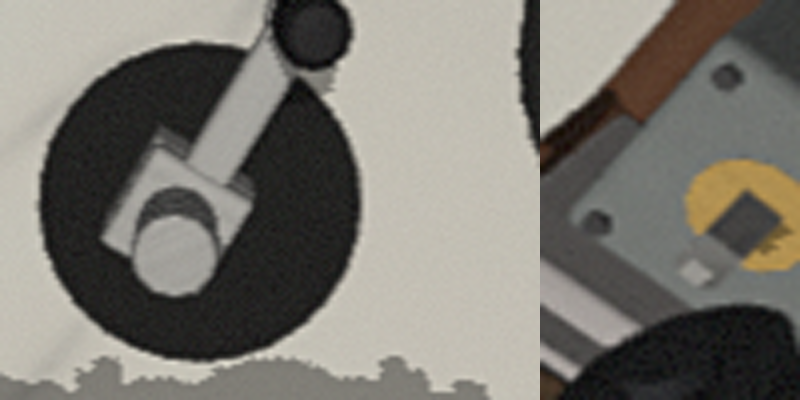

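The zoom puts the stud top at (278.8,188.8), the knob top at (313.3,132.5) and the shaft tip at (51.6,334).

```bash
python3 - <<'E'
from h import *
w=load('w1')
s=atz(w,(278.8,188.8),78);k=atz(w,(313.3,132.5),87);print('stud',s,'knob',k,np.linalg.norm((k-s)[:2]),np.degrees(np.arctan2(*(k-s)[1::-1])))
c=lambda u,v:(235+u/4,125+v/4)
print('tri stud',tri((w,(278.8,188.8)),(load('s0'),(250,202.5))))
h=[atz(w,c(*p),40) for p in((160,145),(252,205),(100,238))]
print('hub',h,(h[1]+h[2])/2, np.degrees(np.arctan2(*(h[0]-h[2])[1::-1])),np.linalg.norm(h[0]-h[2]),np.linalg.norm(h[0]-h[1]))
e=[atz(w,c(*p),39) for p in((190,170),(265,35))];print(np.degrees(np.arctan2(*(e[1]-e[0])[1::-1])))
print('tip',atz(w,(51.6,334),72),tri((w,(51.6,334)),(load('s0'),(362.5,247))))
E
```

```text
stud [471.91796591 365.73417043  78.        ] knob [436.34667279 420.04498521  87.        ] 64.92288885478392 123.22310779111811
tri stud (array([474.42397419, 364.14607936,  70.587768  ]), [np.float64(1.0555600744146938), np.float64(1.0555600744144906)])
hub [array([450.63348262, 371.26223903,  40.        ]), array([477.03874496, 386.48875543,  40.        ]), array([466.32490413, 344.26214132,  40.        ])] [471.68182455 365.37544837  40.        ] 120.16351199639516 31.228608444182132 30.48089042329382
124.35861121008121
tip [510.3050053   40.84265526  72.        ] (array([510.91884011,  40.32051563,  72.15920008]), [np.float64(0.7136545578219717), np.float64(0.7136545578220576)])
```

carry_out --translation '[[0,-0.007,-0.1],[0,-0.007,-0.1],[0,-0.007,-0.1],[0,0,-0.15],[0,0,-0.15],[0,0,-0.15],[0,0,-0.15],[0,0,-0.088],[0,0,0]]' --dr '[[0,0,-0.17],[0,0,-0.17],[0,0,-0.17],[0,0,0],[0,0,0],[0,0,0],[0,0,0],[0,0,0],[0,0,0]]' --hand '[1,1,1,1,1,1,1,1,1]'

```text
time_s: 2.33
eef_pos: [470.3, 365.4, 12.3]
ee_rot: [[-0.541, 0.841, -0.004], [0.841, 0.541, -0.002], [-0.0, -0.004, -1.0]]
wrist_force: [0.6, 0.2, -0.3]
opening: 85.6
finger_force: 0.0
```

carry_out --translation '[[0,0,0],[0,0,0],[0,0,0],[0,0,0],[0,0,0],[0,0,0]]' --dr '[[0,0,0],[0,0,0],[0,0,0],[0,0,0],[0,0,0],[0,0,0]]' --hand '[-1,-1,-1,-1,-1,-1]' --newtons 60

```text
time_s: 3.08
eef_pos: [473.0, 365.7, 15.6]
ee_rot: [[-0.54, 0.842, 0.001], [0.842, 0.54, 0.001], [0.0, 0.001, -1.0]]
wrist_force: [-1.0, -0.8, 5.6]
opening: 30.9
finger_force: 61.1
```

carry_out --translation '[[0,0,0.06],[0,0,0.16],[0,0,0.2],[0,0,0.2],[0.005,-0.1,0.1],[0.005,-0.2,0],[0.005,-0.22,0],[0.005,-0.22,0],[0.005,-0.22,0],[0.005,-0.22,0]]' --dr '[[0,0,0],[0,0,0],[0,0,0],[0,0,0],[0,0,0],[0,0,0],[0,0,0],[0,0,0],[0,0,0],[0,0,0]]' --hand '[-1,-1,-1,-1,-1,-1,-1,-1,-1,-1]'

```text
time_s: 4.32
eef_pos: [479.7, 68.3, 195.1]
ee_rot: [[-0.539, 0.842, 0.001], [0.842, 0.539, 0.001], [-0.0, 0.001, -1.0]]
wrist_force: [1.0, 0.4, -2.2]
opening: 31.3
finger_force: 60.0
```

carry_out --translation '[[0.005,-0.22,0],[0.005,-0.18,0],[0.005,-0.07,0],[0,0,0],[0,0,0]]' --dr '[[0,0,0],[0,0,0],[0,0,0],[0,0,0],[0,0,0]]' --hand '[-1,-1,-1,-1,-1]'

```text
time_s: 4.95
eef_pos: [483.7, -46.1, 194.5]
ee_rot: [[-0.541, 0.841, 0.0], [0.841, 0.541, 0.001], [0.001, 0.0, -1.0]]
wrist_force: [0.1, 0.9, -1.6]
opening: 30.5
finger_force: 60.0
```

```bash
python3 - <<'E'
from h import *
w=snap('wrist','w2');a=snap('scene','s2');b=snap('side','d2')
p=proj(w,[511,40.5,72]);q=proj(a,[511,40.5,72]);r=proj(b,[511,40.5,72]);print(p,q,r)
print(ctrl.observe()['opening'])
def cr(d,c,n,s):
    x,y=[int(max(v,0)) for v in c];x0=min(max(x-n,0),560-2*n);y0=min(max(y-n,0),420-2*n);print(x0,y0);return cv2.resize(d['frame'][y0:y0+2*n,x0:x0+2*n],(s,s),interpolation=2)
cv2.imwrite('pics/v3.png',np.hstack([cv2.resize(w['frame'],(400,300)),cr(w,p,35,400)[:300]*0])[:,:,::-1])
cv2.imwrite('pics/v3.png',np.vstack([np.hstack([cv2.resize(w['frame'],(400,300)),cr(a,q,40,300)]),cv2.copyMakeBorder(np.hstack([cr(w,p,35,300),cr(b,r,40,300)]),0,0,0,100,0)])[:,:,::-1])
E
```

```text
[372.19918316 133.22468148] [362.22544698 247.20109244] [367.82886982 229.95571666]
30.895006346553277
337 98
322 207
337 98
327 189
```

View pics/v3.png

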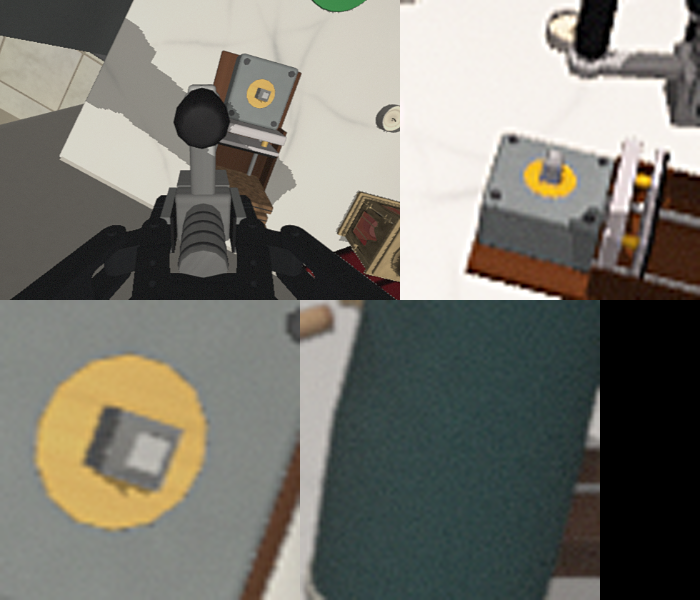

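The wrist view shows the shaft clearly, with its tip around (372,133). In the zoom (lower left) the shaft square's corners are at about (115,407), (183,428) and (163,492).

```bash
python3 - <<'E'
from h import *
w=load('w2');c=lambda u,v:(337+u*70/300,98+v*70/300)
c2=lambda p:c(p[0],p[1]-300)
P=[atz(w,c2(p),67) for p in((115,407),(183,428),(163,492))]
for i,j in((0,1),(1,2)):
    d=P[j]-P[i];print(np.linalg.norm(d),np.degrees(np.arctan2(d[1],d[0]))%90)
print('ctr shoulder',(P[0]+P[2])/2)
T=[atz(w,c2(p),72) for p in((137,432),(168,440),(160,473),(130,465))];print('tip',np.mean(T,0))
for i in range(4):
    d=T[(i+1)%4]-T[i];print(np.linalg.norm(d),np.degrees(np.arctan2(d[1],d[0]))%90)
g=cv2.cvtColor(w['frame'],cv2.COLOR_RGB2GRAY)[105:150,350:395]
m=(g>165).astype(np.uint8);n,l,st,ce=cv2.connectedComponentsWithStats(m);print(st,ce)
i=np.argmin([np.hypot(*(q-[22,28])) for q in ce]);r=cv2.minAreaRect(np.argwhere(l==i)[:,::-1].astype(np.float32));print(r)
bx=cv2.boxPoints(r)+[350,105];B=[atz(w,p,72) for p in bx];print(np.mean(B,0),[np.degrees(np.arctan2(*(B[k+1]-B[k])[1::-1]))%90 for k in(0,1,2)])
# caddy yaw: housing top edge corners z=50 in full-view (400x300 of 560x420)
H=[atz(w,(1.4*u,1.4*v),50) for u,v in((236,55),(300,75),(286,131),(228,122))]
for k in range(4):
    d=H[(k+1)%4]-H[k];print('H',np.linalg.norm(d),np.degrees(np.arctan2(d[1],d[0])))
# crank in grip
o=ctrl.observe();print(o['eef_pos'],np.degrees(np.arctan2(o['ee_rot'][1,0],o['ee_rot'][0,0])))
print('knob top',atz(w,(1.4*202,1.4*117),194.5-10+83),'tool x dir check')
E
```

```text
13.37160905227549 16.465210674040385
11.939914734843578 19.719282617082
ctr shoulder [510.39052075  39.83272513  67.        ]
tip [510.8514038   40.06648579  72.        ]
5.915796566470961 18.927909769638557
5.9544959217406515 23.551599706456614
5.781723970622025 18.392903341561265
5.913129016645358 24.89120487857285
[[   0    0   45   45 1210]
 [   0    6   34   39  765]
 [  17   25    9    8   50]] [[26.44793388 20.14545455]
 [15.03006536 24.50849673]
 [21.         28.5       ]]
((20.999998092651367, 28.5), (6.31364107131958, 7.613509178161621), 21.801406860351562)
[510.34586552  39.81846071  72.        ] [np.float64(14.442833349883685), np.float64(12.088372088430999), np.float64(14.775556190616996)]
H 77.73422465286282 16.77125047732694
H 66.67762716133673 -64.90166973126946
H 73.20471615880216 -156.1369276533338
H 76.44818015490407 117.89272346551347
[483.77950281 -45.98248121 194.33270045] 122.77455273358515
knob top [447.21312485  11.79795998 267.5       ] tool x dir check
```

```bash
python3 - <<'E'
from h import *
w=load('w2');p=np.array([483.8,-46.0,194.4]);x=np.array([-.5408,.8412,0]);y=np.array([.8412,.5408,0])
base=p[2]-10.5
im=w['frame'][:,:,::-1].copy()
im=cv2.resize(im[140:400,180:390],None,fx=3,fy=3,interpolation=2)[:600]
def dr(X,col):
    q=(proj(w,X)-[180,140])*3; cv2.circle(im,(int(q[0]),int(q[1])),3,col,-1)
for off,col in((0,(0,0,255)),(3,(0,255,0))):
    c=p+x*off; c[2]=base
    for t in np.linspace(0,2*np.pi,24): dr(c+x*65+[9.5*np.cos(t),9.5*np.sin(t),83],col); dr(c+[11*np.cos(t),11*np.sin(t),74],col)
    for sx in(16,-16):
        for sy in(-16,0,16): dr(c+x*sx+y*sy+[0,0,36],col)
cv2.imwrite('pics/v4.png',im);print(im.shape)
E
```

```text
(600, 630, 3)
```

View pics/v4.png

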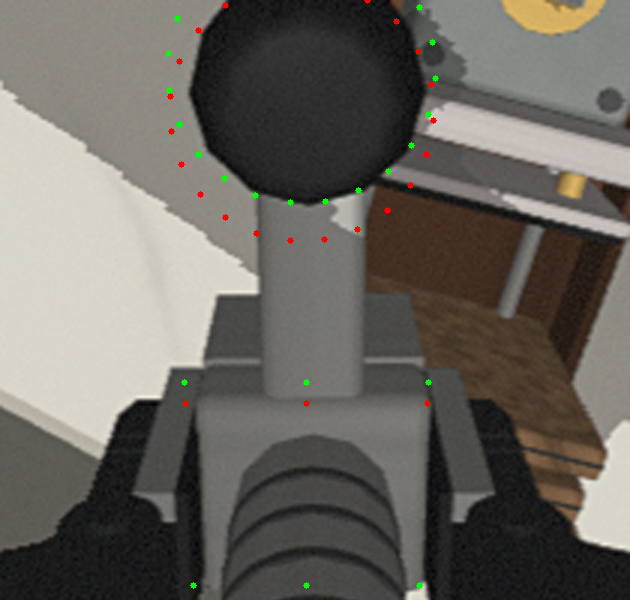

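The overlay shows the held crank sitting about 9 mm lower in the fingers than assumed: knob circle centre (307,90) with r 115, against a predicted r of 131. I'll fit the height and offset.

```bash
python3 - <<'E'
from h import *
from scipy.optimize import least_squares
w=load('w2');p=np.array([483.8,-46.0,194.4]);x=np.array([-.5408,.8412,0]);y=np.array([.8412,.5408,0])
f=lambda u,v:np.array([180+u/3,140+v/3])
def res(t):
    off,offy,dz=t;c=p+x*off+y*offy-[0,0,dz];r=[]
    K=c+x*65+[0,0,80]  # widest rim a little below top
    r+=list(proj(w,K)-f(307,88))
    r+=[np.linalg.norm(proj(w,K+y*9.5)-proj(w,K-y*9.5))-2*115/3]
    r+=[proj(w,c+x*16+[0,0,36])[1]-f(0,399)[1]]
    a,b=proj(w,c+x*16+y*7+[0,0,35]),proj(w,c+x*16-y*7+[0,0,35]);r+=[abs(a[0]-b[0])-102/3]
    return r
s=least_squares(res,[0,0,10]);print(s.x,s.fun)
E
```

```text
[-6.82023186e-03  3.41554238e-01  1.53036825e+01] [ 6.89942921e-04  2.54329285e+00  3.11379537e+00 -4.38259644e+00
 -1.21792979e-01]
```

carry_out --translation '[[0.03,0.1,0],[0.04,0.14,0],[0.037,0.106,0],[0,0,-0.1],[0,0,-0.14],[0,0,-0.1],[0,0,-0.04],[0,0,0],[0,0,0]]' --dr '[[0,0,-0.1],[0,0,-0.125],[0,0,0],[0,0,0],[0,0,0],[0,0,0],[0,0,0],[0,0,0],[0,0,0]]' --hand '[-1,-1,-1,-1,-1,-1,-1,-1,-1]'

```text
time_s: 6.22
eef_pos: [511.4, 39.4, 100.3]
ee_rot: [[-0.328, 0.945, 0.002], [0.945, 0.328, 0.0], [-0.0, 0.002, -1.0]]
wrist_force: [-0.0, 0.2, -0.9]
opening: 30.9
finger_force: 59.9
```

```bash
python3 - <<'E'
from h import *
a=snap('scene','s3');P=[]
for _ in range(3): o=ctrl.observe();print(o['eef_pos'],o['wrist_force'])
im=cv2.resize(a['frame'][190:290,310:420,::-1],None,fx=6,fy=6,interpolation=2)
for z,c in((0,(0,0,255)),(22,(0,255,0))):
    q=(proj(a,[510.6,40,50+z])-[310,190])*6; cv2.circle(im,tuple(int(v) for v in q),3,c,-1)
cv2.imwrite('pics/v5.png',im)
E
```

```text
[511.39130476  39.38260455 100.3585977 ] [-0.16365096  0.28093882 -2.19726627]
[511.39130476  39.38260455 100.3585977 ] [-0.16365096  0.28093882 -2.19726627]
[511.39130476  39.38260455 100.3585977 ] [-0.16365096  0.28093882 -2.19726627]
```

View pics/v5.png

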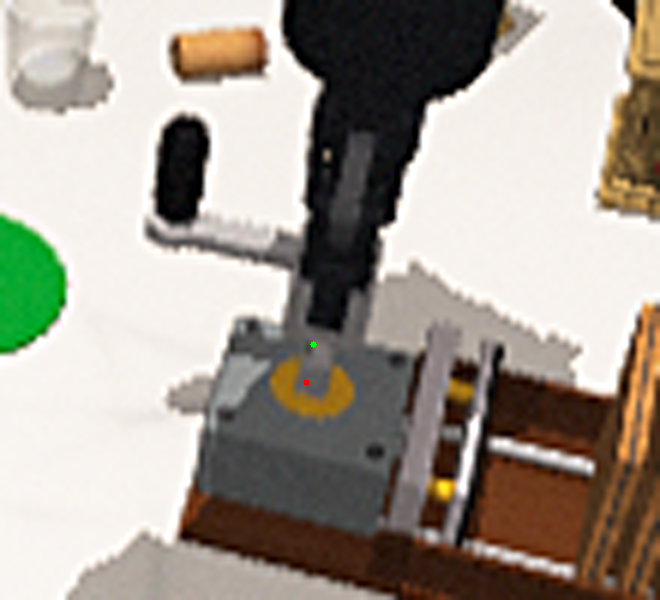

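The crank hangs upright over the shaft at (313,345)–(306,382). Descending.

carry_out --translation '[[0,0,-0.024],[0,0,-0.024],[0,0,-0.024],[0,0,-0.024],[0,0,-0.016],[0,0,0]]' --dr '[[0,0,0],[0,0,0],[0,0,0],[0,0,0],[0,0,0],[0,0,0]]' --hand '[-1,-1,-1,-1,-1,-1]'

```text
time_s: 7.02
eef_pos: [510.3, 39.1, 70.9]
ee_rot: [[-0.328, 0.945, -0.001], [0.945, 0.328, -0.0], [0.0, -0.001, -1.0]]
wrist_force: [0.2, -0.1, -3.1]
opening: 31.2
finger_force: 60.0
```

carry_out --translation '[[0,0,-0.008],[0,0,-0.008],[0,0,0]]' --dr '[[0,0,0],[0,0,0],[0,0,0]]' --hand '[-1,-1,-1]'

```text
time_s: 7.4
eef_pos: [510.4, 39.1, 67.1]
ee_rot: [[-0.328, 0.945, -0.0], [0.945, 0.328, -0.0], [-0.0, -0.0, -1.0]]
wrist_force: [-0.8, -0.9, -2.2]
opening: 31.2
finger_force: 60.0
```

carry_out --translation '[[0,0,-0.008],[0,0,-0.008],[0,0,0]]' --dr '[[0,0,0],[0,0,0],[0,0,0]]' --hand '[-1,-1,-1]'

```text
time_s: 7.78
eef_pos: [510.4, 39.1, 63.0]
ee_rot: [[-0.328, 0.945, -0.0], [0.945, 0.328, -0.0], [-0.0, -0.0, -1.0]]
wrist_force: [-2.2, 0.1, -3.0]
opening: 31.1
finger_force: 60.0
```

carry_out --translation '[[0,0,-0.006],[0,0,-0.006],[0,0,0]]' --dr '[[0,0,0],[0,0,0],[0,0,0]]' --hand '[-1,-1,-1]'

```text
time_s: 8.15
eef_pos: [510.5, 39.2, 61.5]
ee_rot: [[-0.328, 0.945, -0.0], [0.945, 0.328, 0.001], [0.001, -0.0, -1.0]]
wrist_force: [-6.2, -0.8, 11.8]
opening: 30.9
finger_force: 61.8
```

Seated: contact at TCP z 61.5, which matches the 11.6 mm grip height. Now release, and estimate the stop's present travel.

carry_out --translation '[[0,0,0],[0,0,0],[0,0,0],[0,0,0.06],[0,0,0.14],[0,0,0.14],[0,0,0.1],[0,0,0]]' --dr '[[0,0,0],[0,0,0],[0,0,0],[0,0,0],[0,0,0],[0,0,0],[0,0,0],[0,0,0]]' --hand '[1,1,1,1,1,1,1,1]'

```text
time_s: 9.15
eef_pos: [512.2, 39.4, 173.0]
ee_rot: [[-0.328, 0.945, 0.005], [0.945, 0.328, 0.001], [-0.0, 0.005, -1.0]]
wrist_force: [1.1, 0.1, -0.1]
opening: 85.3
finger_force: 0.0
```

```bash
python3 - <<'E'
from h import *
print(ctrl.observe()['eef_pos'])
a=snap('scene','s4');w=snap('wrist','w4')
sh=np.array([510.6,40.])
H=[atz(load('w2'),(1.4*u,1.4*v),50) for u,v in((236,55),(300,75),(286,131),(228,122))]
g=lambda u,v:(310+u/6,190+v/6)
p=[atz(a,g(*q),59)[:2] for q in((490,345),(455,540-40))]
print('plate',p)
import math
A=cv2.resize(a['frame'][225:305,335:445],(550,400),interpolation=2);cv2.imwrite('pics/v6.png',np.hstack([A,cv2.resize(w['frame'],(250,188*1))[[*range(188)]+[187]*212]])[:,:,::-1])
for yaw in(13,16,19,22):
    c,s=math.cos(math.radians(yaw)),math.sin(math.radians(yaw))
    R=np.array([[c,-s],[s,c]])
    print(yaw,[proj(a,np.r_[sh+R@[x,y],z]).round(1)-[335,225] for x,y,z in((-45,-158,80),(45,-158,80),(-35,-70,59),(35,-70,59))])
E
```

```text
[512.15346861  39.41232143 173.02671531]
plate [array([567.06097008, -12.34459966]), array([482.34499929, -37.92499894])]
13 [array([92.6, 55. ]), array([98.6, 27.9]), array([52. , 45.4]), array([58.5, 25.5])]
16 [array([94.2, 52.6]), array([98. , 25.3]), array([53.1, 44.5]), array([58. , 24.3])]
19 [array([95.6, 50.2]), array([97.2, 22.6]), array([54.1, 43.6]), array([57.5, 23.1])]
22 [array([96.7, 47.7]), array([96.2, 20.1]), array([55.1, 42.6]), array([56.9, 21.9])]
```

View pics/v6.png

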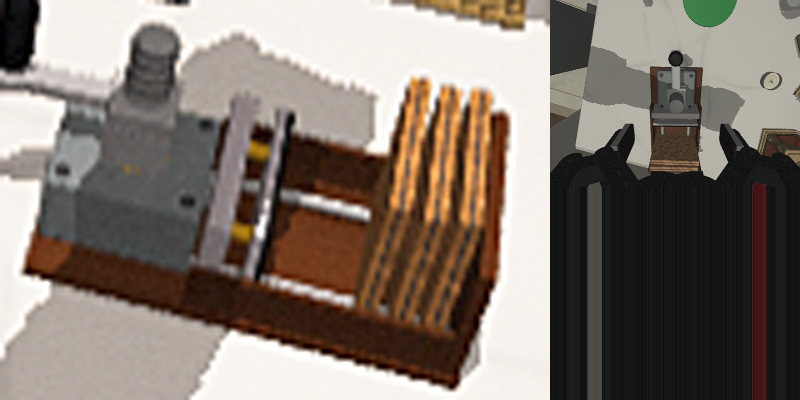

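The crank sits fully on the shaft. The sprung pad (dark plate, top at (283,110) in the crop) is still near zero travel, about 58 mm from pressing the coasters. I'll grip the knob next.

carry_out --translation '[[-0.03,0.085,0],[-0.03,0.09,0],[-0.025,0.07,-0.02],[0,0,-0.1],[0,0,-0.1],[0,0,-0.04],[0,0,0],[0,0,0],[0,0,0],[0,0,0]]' --dr '[[0,0,0],[0,0,0],[0,0,0],[0,0,0],[0,0,0],[0,0,0],[0,0,0],[0,0,0],[0,0,0],[0,0,0]]' --hand '[1,1,1,1,1,1,1,-1,-1,-1]' --newtons 25

```text
time_s: 10.5
eef_pos: [489.6, 100.5, 105.8]
ee_rot: [[-0.328, 0.945, 0.001], [0.945, 0.328, 0.0], [0.0, 0.001, -1.0]]
wrist_force: [0.3, 0.7, 0.3]
opening: 32.0
finger_force: 0.0
```

carry_out --translation '[[0,0,0],[0,0,0],[0,0,0]]' --dr '[[0,0,0],[0,0,0],[0,0,0]]' --hand '[-1,-1,-1]'

```text
time_s: 10.88
eef_pos: [489.5, 100.8, 105.5]
ee_rot: [[-0.328, 0.945, 0.0], [0.945, 0.328, 0.0], [0.0, 0.001, -1.0]]
wrist_force: [-0.5, 1.7, 2.4]
opening: 17.9
finger_force: 25.5
```

```bash
python3 - <<'E'
import numpy as np
th=109.
for n in range(4):
    T=th-20*np.arange(11); P=65/250*np.c_[np.cos(np.radians(T)),np.sin(np.radians(T))]
    print([[float(a),float(b),0] for a,b in np.diff(P,axis=0).round(3)]); th-=200
from h import *;a=snap('scene','s5')
E
```

```text
[[0.089, 0.014, 0], [0.089, -0.017, 0], [0.077, -0.047, 0], [0.057, -0.07, 0], [0.029, -0.085, 0], [-0.002, -0.09, 0], [-0.032, -0.084, 0], [-0.059, -0.068, 0], [-0.079, -0.044, 0], [-0.089, -0.014, 0]]
[[-0.089, 0.017, 0], [-0.077, 0.047, 0], [-0.057, 0.07, 0], [-0.029, 0.085, 0], [0.002, 0.09, 0], [0.032, 0.084, 0], [0.059, 0.068, 0], [0.079, 0.044, 0], [0.089, 0.014, 0], [0.089, -0.017, 0]]
[[0.077, -0.047, 0], [0.057, -0.07, 0], [0.029, -0.085, 0], [-0.002, -0.09, 0], [-0.032, -0.084, 0], [-0.059, -0.068, 0], [-0.079, -0.044, 0], [-0.089, -0.014, 0], [-0.089, 0.017, 0], [-0.077, 0.047, 0]]
[[-0.057, 0.07, 0], [-0.029, 0.085, 0], [0.002, 0.09, 0], [0.032, 0.084, 0], [0.059, 0.068, 0], [0.079, 0.044, 0], [0.089, 0.014, 0], [0.089, -0.017, 0], [0.077, -0.047, 0], [0.057, -0.07, 0]]
```

carry_out --translation '[[0.089,0.014,0],[0.089,-0.017,0],[0.077,-0.047,0]]' --dr '[[0,0,0],[0,0,0],[0,0,0]]' --hand '[-1,-1,-1]'

```text
time_s: 11.3
eef_pos: [552.0, 89.3, 105.1]
ee_rot: [[-0.33, 0.944, -0.004], [0.944, 0.33, 0.001], [0.002, -0.003, -1.0]]
wrist_force: [-5.0, 1.5, 5.5]
opening: 17.7
finger_force: 26.2
```

carry_out --translation '[[0.057,-0.07,0],[0.029,-0.085,0],[-0.002,-0.09,0],[-0.032,-0.084,0],[-0.059,-0.068,0],[-0.079,-0.044,0],[-0.089,-0.014,0]]' --dr '[[0,0,0],[0,0,0],[0,0,0],[0,0,0],[0,0,0],[0,0,0],[0,0,0]]' --hand '[-1,-1,-1,-1,-1,-1,-1]'

```text
time_s: 12.18
eef_pos: [508.6, -27.2, 105.4]
ee_rot: [[-0.327, 0.945, 0.002], [0.945, 0.327, -0.0], [-0.001, 0.002, -1.0]]
wrist_force: [4.3, 5.3, -2.6]
opening: 18.1
finger_force: 25.2
```

carry_out --translation '[[-0.089,0.017,0],[-0.077,0.047,0],[-0.057,0.07,0],[-0.029,0.085,0],[0.002,0.09,0],[0.032,0.084,0],[0.059,0.068,0],[0.079,0.044,0],[0.089,0.014,0],[0.089,-0.017,0]]' --dr '[[0,0,0],[0,0,0],[0,0,0],[0,0,0],[0,0,0],[0,0,0],[0,0,0],[0,0,0],[0,0,0],[0,0,0]]' --hand '[-1,-1,-1,-1,-1,-1,-1,-1,-1,-1]'

```text
time_s: 13.42
eef_pos: [531.6, 100.5, 105.3]
ee_rot: [[-0.33, 0.944, -0.004], [0.944, 0.33, 0.001], [0.002, -0.004, -1.0]]
wrist_force: [-4.1, 2.8, 4.6]
opening: 17.9
finger_force: 26.0
```

```bash
python3 - <<'E'
from h import *
import math
o=ctrl.observe();print(o['eef_pos'],np.degrees(np.arctan2(o['eef_pos'][1]-39.4,o['eef_pos'][0]-510.5)))
a=snap('scene','s6')
A=cv2.resize(a['frame'][225:305,335:445],(770,560),interpolation=2)[:,:,::-1].copy();R_=math.radians(16)
R=np.array([[math.cos(R_),-math.sin(R_)],[math.sin(R_),math.cos(R_)]])
for st,c in((42,(0,0,255)),(51.4,(0,255,0))):
    for x in(-35,0,35):
        q=(proj(a,np.r_[np.array([510.6,40])+R@[x,-70-st],59])-[335,225])*7;cv2.circle(A,tuple(int(v) for v in q),3,c,-1)
for x in(-45,45):
    q=(proj(a,np.r_[np.array([510.6,40])+R@[x,-158],80])-[335,225])*7;cv2.circle(A,tuple(int(v) for v in q),3,(255,0,0),-1)
cv2.imwrite('pics/v7.png',A)
E
```

```text
[531.62350844 100.53054068 105.33344425] 70.93753509178941
```

View pics/v7.png

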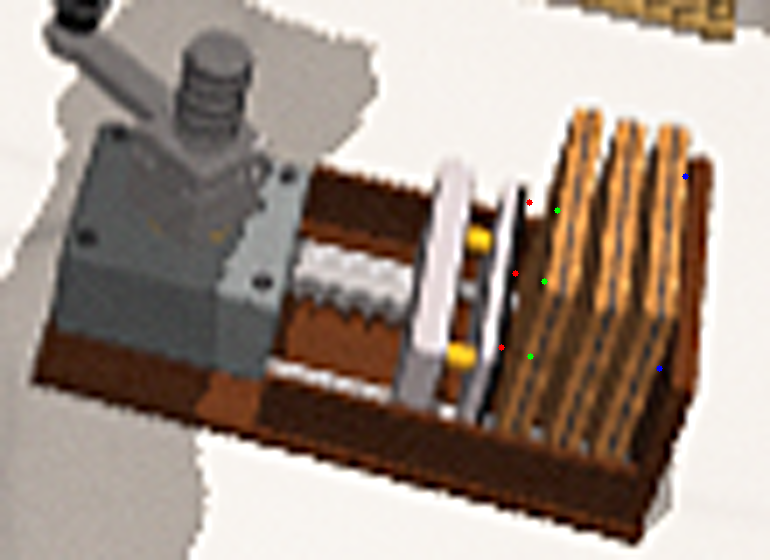

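The pad face lies close to the red dots (stop about 41 mm), so the travel started near 0. Total needed is about 600° of turn, with 400° done.

carry_out --translation '[[0.077,-0.047,0],[0.057,-0.07,0],[0.029,-0.085,0],[-0.002,-0.09,0],[-0.032,-0.084,0],[-0.059,-0.068,0],[-0.079,-0.044,0],[-0.089,-0.014,0]]' --dr '[[0,0,0],[0,0,0],[0,0,0],[0,0,0],[0,0,0],[0,0,0],[0,0,0],[0,0,0]]' --hand '[-1,-1,-1,-1,-1,-1,-1,-1]'

```text
time_s: 14.48
eef_pos: [507.9, -27.3, 105.3]
ee_rot: [[-0.327, 0.945, 0.001], [0.945, 0.327, -0.0], [-0.001, 0.001, -1.0]]
wrist_force: [3.4, 5.5, -1.8]
opening: 18.2
finger_force: 25.4
```

carry_out --translation '[[-0.089,0.017,0],[-0.077,0.047,0],[0,0,0],[0,0,0]]' --dr '[[0,0,0],[0,0,0],[0,0,0],[0,0,0]]' --hand '[-1,-1,-1,-1]'

```text
time_s: 14.98
eef_pos: [466.9, -10.8, 105.3]
ee_rot: [[-0.328, 0.945, -0.001], [0.945, 0.328, -0.001], [-0.0, -0.001, -1.0]]
wrist_force: [0.1, 0.6, 2.9]
opening: 18.0
finger_force: 25.8
```

```bash
python3 - <<'E'
from h import *
import math
o=ctrl.observe();print(o['eef_pos'],np.degrees(np.arctan2(o['eef_pos'][1]-39.4,o['eef_pos'][0]-510.5)))
a=snap('scene','s7')
A=cv2.resize(a['frame'][225:305,335:445],(770,560),interpolation=2)[:,:,::-1].copy();R_=math.radians(16)
R=np.array([[math.cos(R_),-math.sin(R_)],[math.sin(R_),math.cos(R_)]])
for x in(-35,0,35):
        q=(proj(a,np.r_[np.array([510.6,40])+R@[x,-128],59])-[335,225])*7;cv2.circle(A,tuple(int(v) for v in q),3,(0,255,0),-1)
cv2.imwrite('pics/v8.png',A)
E
```

```text
[466.86877579 -10.78000861 105.3045343 ] -131.0067683620515
```

View pics/v8.png

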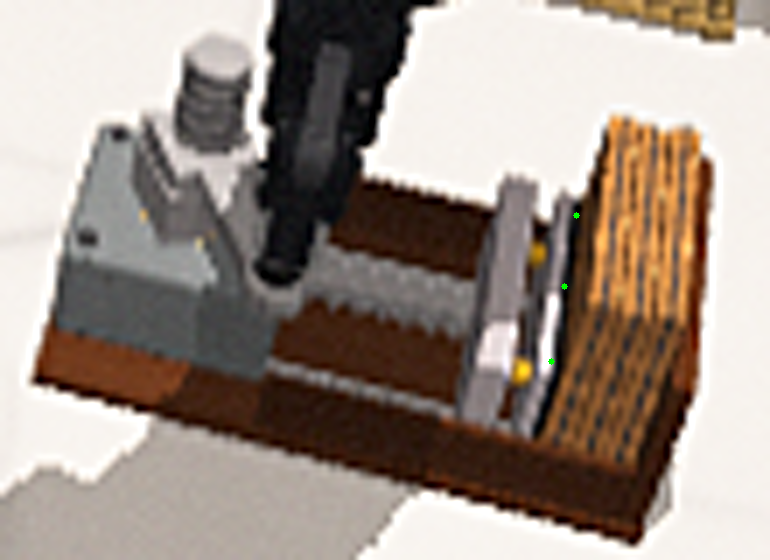

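The coasters are packed against the wall and the yellow spring lengths look shorter (27→17 px and 30→24 px). I'll check that with numbers.

```bash
python3 - <<'E'
from h import *
for t in('s4','s6','s7'):
    f=load(t)['frame'][225:305,335:445]; F=cv2.resize(f,None,fx=8,fy=8,interpolation=cv2.INTER_CUBIC)
    h=cv2.cvtColor(F,cv2.COLOR_RGB2HSV); m=((h[...,0]>17)&(h[...,0]<32)&(h[...,1]>170)&(h[...,2]>70)).astype(np.uint8)
    n,l,s,c=cv2.connectedComponentsWithStats(m)
    print(t,[(s[i,0]/8,s[i,1]/8,s[i,2]/8,s[i,3]/8,s[i,4]) for i in range(1,n) if s[i,4]>100 and s[i,0]>40*8])
E
```

```text
s4 [(np.float64(49.875), np.float64(28.0), np.float64(3.875), np.float64(4.375), np.int32(774)), (np.float64(46.375), np.float64(44.375), np.float64(4.25), np.float64(4.125), np.int32(816))]
s6 [(np.float64(66.625), np.float64(32.25), np.float64(3.875), np.float64(4.0), np.int32(763)), (np.float64(63.75), np.float64(48.875), np.float64(4.125), np.float64(4.125), np.int32(781))]
s7 [(np.float64(75.625), np.float64(34.5), np.float64(2.375), np.float64(3.625), np.int32(375)), (np.float64(73.25), np.float64(51.25), np.float64(2.625), np.float64(3.875), np.int32(481))]
```

Springs are about 3.3 mm compressed, which is snug. Release the knob and go back over the hub.

carry_out --translation '[[0,0,0],[0,0,0],[0,0,0.08],[0,0,0.16],[0.03,0.03,0],[0.03,0.03,0],[0.03,0.03,0],[0.03,0.04,0],[0.03,0.04,0],[0.021,0.026,0]]' --dr '[[0,0,0],[0,0,0],[0,0,0],[0,0,0],[0,0,-0.167],[0,0,-0.167],[0,0,-0.167],[0,0,-0.167],[0,0,-0.167],[0,0,-0.167]]' --hand '[1,1,1,1,1,1,1,1,1,1]' --newtons 60

```text
time_s: 16.27
eef_pos: [510.3, 39.4, 164.8]
ee_rot: [[0.66, 0.752, -0.001], [0.752, -0.66, -0.001], [-0.001, -0.001, -1.0]]
wrist_force: [0.7, 0.3, -0.1]
opening: 85.2
finger_force: 0.0
```

```bash
python3 - <<'E'
from h import *
w=snap('wrist','w8');o=ctrl.observe();print(o['eef_pos'],o['ee_rot'].round(3),o['q'].round(2))
x=np.array([-.656,-.755,0]);
im=w['frame'][:,:,::-1].copy()
for t in np.linspace(0,6.28,16):
    for c in(np.array([510.5,39.4,124])+11*np.array([np.cos(t),np.sin(t),0]),np.array([510.5,39.4,133])+x*65+9.5*np.array([np.cos(t),np.sin(t),0])):
        q=proj(w,c);cv2.circle(im,tuple(int(v) for v in q),1,(0,0,255),-1)
cv2.imwrite('pics/v9.png',im)
E
```

```text
[510.96778865  40.31581078 164.7782459 ] [[ 0.663  0.749 -0.001]
 [ 0.749 -0.663 -0.   ]
 [-0.001 -0.    -1.   ]] [-0.57  0.34  0.52  2.02 -0.23  0.83 -0.65]
```

View pics/v9.png

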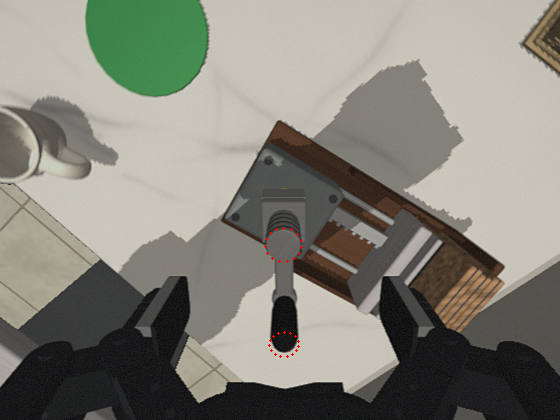

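The overlay matches the stud at (284,245) and the knob at (284,345), so the alignment is good. That makes 12 pictures viewed, past the limit of 10; I'll view no more and use numbers from here.

carry_out --translation '[[0,0,-0.12],[0,0,-0.12],[0,0,-0.12],[0,0,-0.05],[0,0,0],[0,0,0],[0,0,0],[0,0,0],[0,0,0],[0,0,0]]' --dr '[[0,0,0],[0,0,0],[0,0,0],[0,0,0],[0,0,0],[0,0,0],[0,0,0],[0,0,0],[0,0,0],[0,0,0]]' --hand '[1,1,1,1,1,-1,-1,-1,-1,-1]' --newtons 60

```text
time_s: 17.58
eef_pos: [510.3, 40.0, 63.6]
ee_rot: [[0.655, 0.756, -0.0], [0.756, -0.655, 0.001], [0.001, -0.001, -1.0]]
wrist_force: [-3.3, 2.1, 6.8]
opening: 31.0
finger_force: 59.2
```

carry_out --translation '[[0,0,0.02],[0,0,0.03],[0,0,0.04],[0,0,0.06],[0,0,0]]' --dr '[[0,0,0],[0,0,0],[0,0,0],[0,0,0],[0,0,0]]' --hand '[-1,-1,-1,-1,-1]'

```text
time_s: 18.2
eef_pos: [511.8, 38.9, 102.1]
ee_rot: [[0.656, 0.755, 0.003], [0.755, -0.656, 0.001], [0.003, 0.002, -1.0]]
wrist_force: [0.2, 0.2, -2.2]
opening: 30.4
finger_force: 61.6
```

carry_out --translation '[[0,0,0.14],[0,0,0.14],[-0.01,0.1,0],[-0.02,0.2,0],[-0.02,0.2,0],[-0.02,0.2,0],[-0.02,0.2,0],[-0.02,0.2,0],[-0.02,0.15,0],[-0.008,0.072,0]]' --dr '[[0,0,0],[0,0,0],[0,0,0],[0,0,0],[0,0,0],[0,0,0],[0,0,0],[0,0,0],[0,0,0],[0,0,0]]' --hand '[-1,-1,-1,-1,-1,-1,-1,-1,-1,-1]'

```text
time_s: 19.45
eef_pos: [475.0, 371.7, 169.9]
ee_rot: [[0.653, 0.757, -0.001], [0.757, -0.653, -0.0], [-0.001, -0.0, -1.0]]
wrist_force: [0.1, -1.0, -3.1]
opening: 31.1
finger_force: 61.6
```

carry_out --translation '[[0,0,0],[0,0,-0.16],[0,0,-0.16],[0,0,-0.16],[0,0,-0.08],[0,0,-0.02],[0,0,0],[0,0,0]]' --dr '[[0,0,0],[0,0,0],[0,0,0],[0,0,0],[0,0,0],[0,0,0],[0,0,0],[0,0,0]]' --hand '[-1,-1,-1,-1,-1,-1,-1,-1]'

```text
time_s: 20.45
eef_pos: [477.0, 370.3, 26.8]
ee_rot: [[0.656, 0.755, 0.002], [0.755, -0.656, 0.002], [0.003, 0.0, -1.0]]
wrist_force: [0.1, -0.2, -1.9]
opening: 30.5
finger_force: 61.5
```

carry_out --translation '[[0,0,-0.014],[0,0,-0.014],[0,0,0]]' --dr '[[0,0,0],[0,0,0],[0,0,0]]' --hand '[-1,-1,-1]'

```text
time_s: 20.82
eef_pos: [475.8, 369.6, 18.0]
ee_rot: [[0.656, 0.755, -0.0], [0.755, -0.656, -0.0], [-0.001, -0.0, -1.0]]
wrist_force: [-0.1, 0.1, -3.3]
opening: 31.2
finger_force: 61.5
```

carry_out --translation '[[0,0,-0.006],[0,0,0]]' --dr '[[0,0,0],[0,0,0]]' --hand '[-1,-1]'

```text
time_s: 21.08
eef_pos: [476.1, 369.7, 17.7]
ee_rot: [[0.656, 0.755, -0.0], [0.755, -0.656, 0.0], [-0.0, -0.0, -1.0]]
wrist_force: [-2.2, -1.4, 6.0]
opening: 31.1
finger_force: 62.4
```

Contact with the mat. Release slowly, go up, and check.

carry_out --translation '[[0,0,0],[0,0,0],[0,0,0],[0,0,0.06],[0,0,0.16],[0,0,0.2],[0,0,0.2],[0,0,0.2],[0,0,0]]' --dr '[[0,0,0],[0,0,0],[0,0,0],[0,0,0],[0,0,0],[0,0,0],[0,0,0],[0,0,0],[0,0,0]]' --hand '[0.2,1,1,1,1,1,1,1,1]'

```text
time_s: 22.2
eef_pos: [478.4, 371.1, 227.4]
ee_rot: [[0.656, 0.755, 0.007], [0.755, -0.656, 0.007], [0.01, 0.001, -1.0]]
wrist_force: [-0.2, -0.2, 0.0]
opening: 85.5
finger_force: 0.0
```

```bash
python3 - <<'E'
from h import *
w=snap('wrist','w9');a=snap('scene','s9')
# knob: dark blob off the mat; stud/hub: bright inside mat
k=proj(w,[476-.656*65,370-.755*65,87]);s=proj(w,[476,370,78]);m=proj(w,[476.5,370.5,4]);print('pred knob',k,'stud',s,'mat',m)
f=w['frame'];d=(f.max(2)<60).astype(np.uint8);n,l,st,c=cv2.connectedComponentsWithStats(d)
print([(st[i].tolist(),c[i].round(0).tolist()) for i in range(1,n) if st[i,4]>150])
# predicted outlines vs gray levels: stud top disk vs surrounding
g=cv2.cvtColor(f,cv2.COLOR_RGB2GRAY);x,y=[int(v) for v in s];print(g[y-30:y+60:6,x-36:x+37:6])
F=[]
for t in('s7','s9'):
    q=load(t)['frame'][225:305,335:445];q=cv2.resize(q,None,fx=8,fy=8,interpolation=2);h=cv2.cvtColor(q,cv2.COLOR_RGB2HSV)
    mm=((h[...,0]>17)&(h[...,0]<32)&(h[...,1]>170)&(h[...,2]>70)).astype(np.uint8);n,l,st,c=cv2.connectedComponentsWithStats(mm);print(t,[(st[i]/8).round(1).tolist() for i in range(1,n) if st[i,4]>100 and st[i,0]>320])
print(ctrl.observe()['wrist_force'])
E
```

```text
pred knob [282.4343421  269.39671718] stud [282.38972882 200.9586096 ] mat [282.75388198 182.50283636]
[([129, 0, 134, 111, 12545], [197.0, 49.0]), ([527, 51, 33, 23, 615], [544.0, 63.0]), ([242, 138, 86, 85, 4426], [285.0, 177.0]), ([275, 244, 18, 32, 460], [283.0, 260.0]), ([0, 276, 560, 144, 44725], [279.0, 372.0])]
[[ 31  33  28  28  67  68  66  67  66  18  34  27  33]
 [ 32  31  34  33 113 110 100 103 116  16  25  32  36]
 [ 30  31  30  32 157 158  54  82  95  23  29  33  30]
 [ 35  35  33  34 157  52  48  56  96  21  37  32  28]
 [ 31  35  32  30 161 158 156 150  61  16  31  30  28]
 [ 54  31  32  30 142 152 148 151 111  28  32  33  33]
 [175  27  31  26  47 151 150 144  46  32  36  33  31]
 [180 178  33  31  33  50 150 139  15  34  31  25 180]
 [179 180 175  59  32  40 153 141  20  36  91 183 180]
 [179 182 182 177 165 160 153 139 120 116 184 182 182]
 [184 184 181 181 178 157 151 137 117 118 187 181 182]
 [181 184 183 184 182 168 150 138 117 182 184 182 183]
 [182 185 181 183 182  88 133  88 184 178 182 182 183]
 [182 183 182 181 185  96  14  17 183 185 180 181 163]
 [181 183 181 184 184  13  24  11 188 183 180 181 116]]
s7 [[75.6, 34.5, 2.4, 3.6, 46.9], [73.2, 51.2, 2.6, 3.9, 60.1]]
s9 [[75.8, 34.5, 2.5, 3.5, 52.1], [73.2, 51.2, 2.8, 3.8, 59.5]]
[ 0.24202272 -0.38349397 -0.52731138]
```

```bash
python3 -c "
from rig import job
print(job.finish_job())"
```

```text
the job is handed in; nothing more can be done
None
```

I handed the job in at about 22 s: the coasters are snug (pad pressed back about 3 mm) and the crank stands within about 3 mm of its mat's centre. The hand-in gave no verdict. I didn't measure the cup, glass and jigger again at the end, and I viewed 12 pictures against the limit of 10.

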